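# Slide the book under the bench clamp

### The job

Push the thick book flat along the bench with the fingertips, in under the low beam of the bench clamp, until its leading end is square and flush against the clamp's back stop. It must stay flat on the bench all the way: do not grip, lift or tip it. Leave everything else on the bench where it is, and draw the hand clear at the end.

Things in the scene. Friction and masses are not known exactly. Their poses are not given: they have to be found in the camera images.
- book: the thick book: stiff, solid hardback, plain board covers, white page edges, lying flat, 150 mm long (its x) x 110 wide (y) x 30 thick, 0.25-0.5 kg; origin at the centre of its underside, on the bench (z = 0). Starts before the clamp's mouth, +x end roughly towards it (within 0.6 rad), off line and turned. Pushed with two spread fingertips, it turns until that side is flush with them
- clamp: bench clamp, bolted down: grey steel beam on two dark posts, back stop behind. Origin on the bench under the beam's middle. x: the way the book goes in; y: along the beam. Beam x -30..30, y -105..105 mm, underside at 35, top at 55 mm; screw heads over the posts up to 73 mm. Clear opening between posts y -75..75 mm. Lugs reach y +-134 mm, 11 mm high. With the book home its origin is at x = 0 here
- clamp_stop (a point): the middle of the back stop's face, which the book's leading end must meet: 75 mm along the clamp's +x from its origin, 15 mm above the bench. The stop is fixed, 26 mm high and 200 mm wide; side bars 14 mm high join it to the posts (80 to 100 mm either side). With the book home its trailing end sticks out 45 mm in front of the beam
- thin_book: bystander: a larger, much thinner book, 190 x 130 x 10 mm, lying flat; origin at the centre of its underside
- glue_bottle: bystander: white glue bottle, 60 mm across, 170 mm tall, upright; origin at the centre of its underside
- weight: bystander: small brass weight with a knob, 42 mm across, 54 mm tall; origin at the centre of its underside
- tape: bystander: tape dispenser, 130 x 50 x 78 mm; origin at the centre of its underside
- shears: bystander: shears lying flat, about 210 mm long, 100 mm wide over the finger loops, 11 mm high; origin at the pivot screw, blades along its +x
- paste_brush: bystander: brush with a handle, about 200 mm long, lying flat; origin near its middle
- folder_block: bystander: wooden sanding block, 90 x 35 x 28 mm; origin at the centre of its underside
Not all that is in view belongs to the job. Leave any turquoise look-alike of the book alone.

How it is judged:
By the outcome, as a careful person would: the job done as asked, in the order asked, and still so for the second after the job is handed in, with the robot touching nothing.
It also fails if it takes over 61 s, if anything falls off the work surface, if the arm or the gripper's body presses on something with over 40 N, if the wrist force passes 120 N, or if a joint passes its speed limit or range.

### The arm

A 6-joint arm with a two-finger parallel gripper is mounted at the origin on the work surface. World frame = base frame: x ahead of the robot, y to its left, z up, the work surface at z = 0. Lengths are in mm, angles in rad, forces in N, time in s.
With the tool pointing down it reaches from about 325 to 775 mm from the base axis. Payload 9.3 kg.
Tool frame: the origin (TCP) lies at the very end of the fingers, on their centre line; the grasp point (between the pads) lies 19 mm behind it; x points along the fingers, z is the direction in which the jaws open and shut, and the axes are right-handed (so a half turn about x gives the same grasp; the last joint's range is limited). The gripper opens to 85 mm and grips with 20 to 120 N. Pads are 22 mm wide; open, the fingers measure 114 mm over their backs; the gripper's body (76 mm by 85 mm) begins 54 mm behind the grasp point. The pads swing forward as they close: fully open they stand 13 mm farther back than shut.
Start: joints at [-1.319, 0.259, 0.021, 1.334, 0, 1.418], TCP at [216.602, -505.549, 231.279] pointing down, gripper open.
Joint ranges: [-3.04, 3.04], [-0.91, 1.82], [-1.04, 1.36], [-1.92, 1.95], [-1.52, 1.45], [-3.14, 3.14]. Speed limits (rad/s): [2.22, 2.22, 2.79, 3.14, 3.14, 3.14].

### API

Orientations are given as a unit quaternion [w, x, y, z].
In Python, from cell import r, grab_frame, current_time_s, current_joint_pos, current_joint_vel, current_tau, current_tool_pos, current_tool_rot, current_force, current_torque, current_grip_width gives the robot as it stands. Calls block until the motion is done:
- r.reach(position, orientation): joint-space move of the TCP to a pose.
- r.movel(position, orientation=None, v=150): straight line of the TCP; orientation=None keeps the orientation; v is the mean speed in mm/s.
- r.move_j(angles): joint-space move.
- r.open_gripper() and r.grab(grip_force=None): open the fingers fully, or close them until they stop; grip_force is the grip in N (None keeps the last).
- r.dwell(seconds).
- r.inverse_kinematics(position, orientation): joint angles nearest the present ones, or None.
- grab_frame(name): name is "scene" or "top"; returns a dict with "pixels" (480x640x3 uint8, red, green, blue), "depth" (480x640 float32, mm along the optical axis (not along the pixel's ray), 0 where there is no reading), "camera_matrix" (3x3 intrinsics, pixels), "origin" and "attitude" of the camera in the world. Camera axes: x right, y down, z forward; pixel columns grow to the right and rows downward; lengths in mm; the calibration is good to about 2 mm. A picture is of the moment at which its call begins.
A pose or a line that the arm cannot do raises r.IKError and nothing moves.
- r.job_done(): hands the job in, once; it reports no verdict.
Readings, each from a call of its own:
- current_time_s(): time.
- current_joint_pos(): joint angles.
- current_joint_vel(): joint speeds.
- current_tau(): joint torques, N m.
- current_tool_pos(): TCP position.
- current_tool_rot(): TCP orientation.
- current_force(): force on the tool from outside, world axes, zero at the start.
- current_torque(): the same for the moment, N m.
- current_grip_width(): opening from 0.0 (shut) to 1.0 (fully open).
Only numpy, scipy, OpenCV 4.12 (cv2) and the standard library are available. Lean on these libraries where they do the work, as an engineer would, in place of code of your own. Each camera call takes 0.05 s, during which the arm holds its last target.

## Working session

There is one attempt and no reset: what is moved stays moved. The work goes in short steps, each a Python script; the robot and the scene stay as the last script left them, time stands still between calls to the robot, and variables do not carry over. Pictures are saved under pics/ and viewed, and the job is handed in when it is done.

```bash
ls; mkdir -p pics; python3 - <<'E'
from cell import *
import cv2,numpy as np
for n in ("scene","top"):
    f=grab_frame(n); cv2.imwrite(f"pics/{n}0.png",f["pixels"][:,:,::-1]); np.savez(f"pics/{n}0.npz",**{k:f[k] for k in f})
    print(n,f["camera_matrix"],f["origin"],f["attitude"])
print(current_time_s(),current_tool_pos(),current_tool_rot())
E
```

```text
pics
scene [[474.60815865   0.         315.89247775]
 [  0.         474.60815865 240.51555829]
 [  0.           0.           1.        ]] [1538.55348015 -199.59082112  893.92859283] [-0.3256429   0.71451255  0.55904262 -0.2662703 ]
top [[532.3450886    0.         325.57643463]
 [  0.         532.3450886  239.7004282 ]
 [  0.           0.           1.        ]] [ 470.0508204    -2.61729774 1167.68826057] [ 0.03534263 -0.69929839  0.7128832  -0.03911792]
0.1 [ 216.52780107 -505.31060507  230.74052724] [ 0.58999673  0.38957038  0.59060463 -0.38900507]
```

View pics/scene0.png

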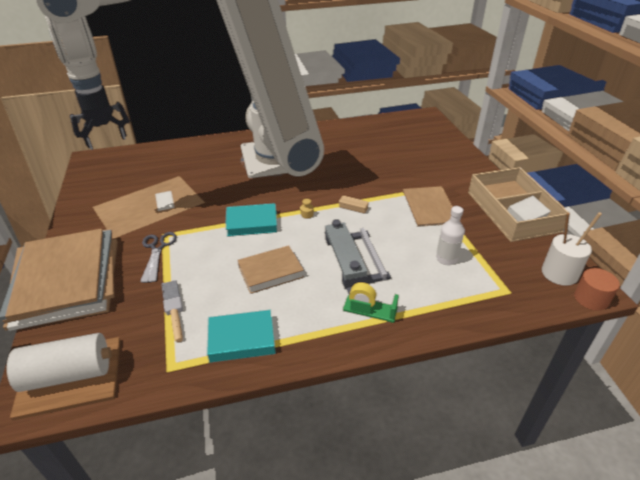

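View pics/top0.png

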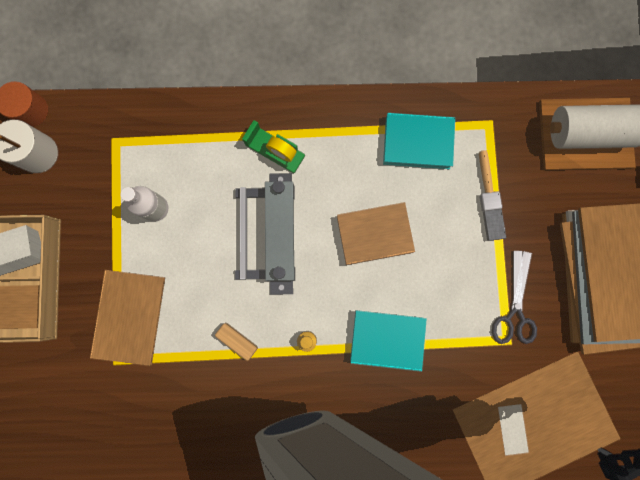

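The top view shows the book at about (375,233). The clamp beam is at (279,233) with its stop at (240,233), so the push runs image-left, roughly world +y. The turquoise decoys are at (419,140) and (388,340), the tape is at (275,147), and the weight is at (306,341). Next I'll measure poses.

```bash
cat > h.py <<'E'
import numpy as np,cv2
from scipy.spatial.transform import Rotation as R
def rot(q): return R.from_quat([q[1],q[2],q[3],q[0]])
def cast(f,uv,z):
    uv=np.atleast_2d(uv).astype(float);K=f["camera_matrix"]
    d=np.c_[(uv[:,0]-K[0,2])/K[0,0],(uv[:,1]-K[1,2])/K[1,1],np.ones(len(uv))]
    d=rot(f["attitude"]).apply(d);o=np.array(f["origin"])
    return o+d*((z-o[2])/d[:,2])[:,None]
def cloud(f):
    D=f["depth"];v,u=np.indices(D.shape);K=f["camera_matrix"]
    p=np.stack([(u-K[0,2])/K[0,0]*D,(v-K[1,2])/K[1,1]*D,D],-1).reshape(-1,3)
    return (rot(f["attitude"]).apply(p)+np.array(f["origin"])).reshape(D.shape+(3,))
def book(f,zlo=20,zhi=42,roi=None,prn=True):
    """brown top of the book (z=30): rectangle in world"""
    hsv=cv2.cvtColor(f["pixels"],cv2.COLOR_RGB2HSV);P=cloud(f)
    m=((hsv[...,0]<22)&(hsv[...,1]>70)&(P[...,2]>zlo)&(P[...,2]<zhi)).astype(np.uint8)
    if roi is not None:
        k=np.zeros_like(m);k[roi[1]:roi[3],roi[0]:roi[2]]=1;m*=k
    cs,_=cv2.findContours(m,cv2.RETR_EXTERNAL,cv2.CHAIN_APPROX_NONE)
    c=max(cs,key=cv2.contourArea)[:,0]
    w=cast(f,c,30)[:,:2].astype(np.float32)
    r=cv2.minAreaRect(w)
    return r,m,w
E
python3 - <<'E'
from h import *
for n,roi in (("top",(320,190,430,280)),("scene",(225,235,315,300))):
    f=dict(np.load(f"pics/{n}0.npz"));P=cloud(f)
    r,m,w=book(f,roi=roi);print(n,"book",r,m.sum(), cv2.boxPoints(r).round(1).tolist())
    Z=P[...,2];print("z book",np.median(Z[m>0]))
    # clamp: region
    for lo,hi,nm in ((48,62,"beam"),(19,31,"stop")):
        zz=(Z>lo)&(Z<hi)&(abs(P[...,0]-490)<200)&(P[...,1]>0)&(P[...,1]<330)
        hsv=cv2.cvtColor(f["pixels"],cv2.COLOR_RGB2HSV)
        zz&=(hsv[...,1]<70)
        q=zz.astype(np.uint8);cs,_=cv2.findContours(q,0,cv2.CHAIN_APPROX_NONE)
        for c in sorted(cs,key=cv2.contourArea)[-3:]:
            if cv2.contourArea(c)<60: continue
            ww=cast(f,c[:,0],55 if nm=="beam" else 26)[:,:2].astype(np.float32)
            print(n,nm,cv2.contourArea(c),cv2.minAreaRect(ww))
    big=cv2.resize(f["pixels"][:,:,::-1],None,fx=3,fy=3,interpolation=cv2.INTER_CUBIC)
    cv2.imwrite(f"pics/{n}0c.png",big[330:930,600:1350] if n=="top" else big[500:1050,600:1350])
E
```

```text
top book ((603.2128295898438, -117.60801696777344), (110.20629119873047, 150.23275756835938), 9.463115692138672) 3535 [[536.5, -52.599998474121094], [561.2000122070312, -200.8000030517578], [669.9000244140625, -182.60000610351562], [645.2000122070312, -34.5]]
z book 30.888843218828242
top beam 2393.5 ((597.2835693359375, 87.87419891357422), (59.18819808959961, 184.29660034179688), 89.57017517089844)
top stop 407.5 ((600.69677734375, 169.0504150390625), (10.859267234802246, 178.1117706298828), 89.85286712646484)
scene book ((609.3031005859375, -118.8870620727539), (109.98912048339844, 149.99253845214844), 9.427518844604492) 1576 [[542.7999877929688, -53.900001525878906], [567.2999877929688, -201.89999389648438], [675.7999877929688, -183.89999389648438], [651.2999877929688, -35.900001525878906]]
z book 28.108429373517424
scene beam 849.5 ((601.4044799804688, 85.17522430419922), (60.75996017456055, 182.76434326171875), 89.87083435058594)
scene stop 170.5 ((604.5194091796875, 165.07833862304688), (15.101073265075684, 177.34840393066406), 89.72771453857422)
```

View pics/top0c.png

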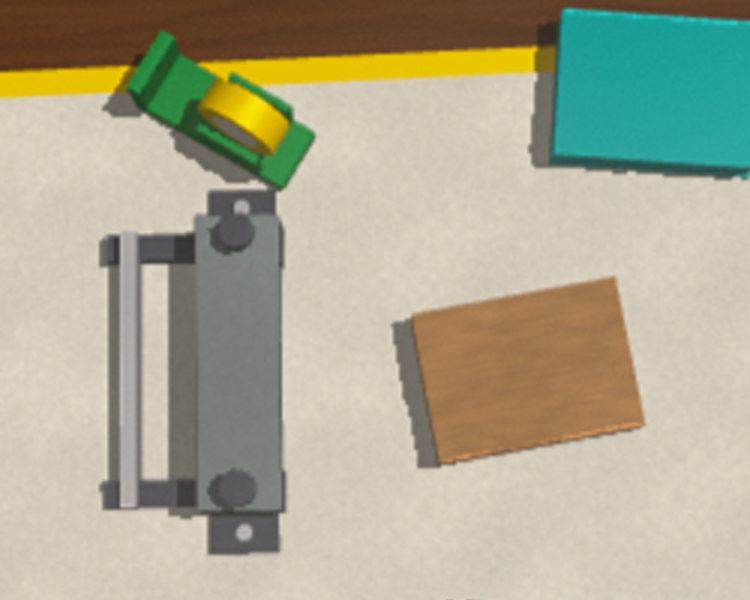

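View pics/scene0c.png

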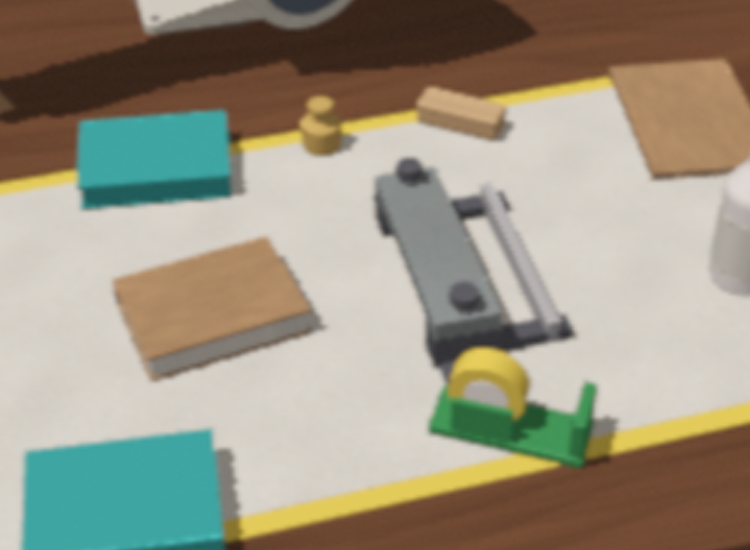

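```bash
python3 - <<'E'
from h import *
for n in ("top","scene"):
    f=dict(np.load(f"pics/{n}0.npz"));P=cloud(f);Z=P[...,2]
    hsv=cv2.cvtColor(f["pixels"],cv2.COLOR_RGB2HSV)
    for lo,hi,h,nm in ((47,63,55,"beam"),(19,33,26,"stop")):
        zz=(Z>lo)&(Z<hi)&(P[...,0]>450)&(P[...,0]<730)&(P[...,1]>30)&(P[...,1]<200)&(hsv[...,1]<90)
        if nm=="stop": zz&=(hsv[...,2]>120)
        q=cv2.morphologyEx(zz.astype(np.uint8),cv2.MORPH_CLOSE,np.ones((3,3)));cs,_=cv2.findContours(q,0,cv2.CHAIN_APPROX_NONE)
        c=max(cs,key=cv2.contourArea)
        ww=cast(f,c[:,0],h)[:,:2].astype(np.float32)
        print(n,nm,cv2.contourArea(c),cv2.boundingRect(c),cv2.minAreaRect(ww),ww.min(0),ww.max(0))
    # ground check and bystander footprints
    print("ground z",np.median(Z[(hsv[...,1]<50)&(P[...,0]>450)&(P[...,0]<700)&(abs(P[...,1]+10)<25)]))
    T=((hsv[...,0]>82)&(hsv[...,0]<95)&(hsv[...,1]>120)).astype(np.uint8)
    G=((hsv[...,0]>50)&(hsv[...,0]<80)&(hsv[...,1]>120)).astype(np.uint8)
    for nm,q,h in (("turq",T,40),("tape",G,10)):
        for c in sorted(cv2.findContours(q,0,2)[0],key=cv2.contourArea)[-2:]:
            if cv2.contourArea(c)<60: continue
            x,y,w_,h_=cv2.boundingRect(c)
            ww=cast(f,c[:,0],h)
            print(n,nm,ww[:,:2].min(0).round(),ww[:,:2].max(0).round(), np.percentile(Z[y:y+h_,x:x+w_],[50,95]))
E
```

```text
top beam 2586.0 (265, 181, 29, 100) ((610.1469116210938, 87.7776870727539), (59.18819808959961, 210.0240478515625), 89.57018280029297) [505.20358   57.820065] [715.2664  118.14126]
top stop 455.0 (240, 187, 6, 92) ((610.639892578125, 169.11117553710938), (10.881219863891602, 197.98709106445312), 89.79656219482422) [511.62766 163.31969] [709.6521  174.70824]
ground z 1.851414606965136
top turq [ 740. -296.] [ 865. -140.] [30.56855861 34.52397767]
top turq [ 313. -215.] [437. -58.] [30.42260656 34.45891018]
top tape [747.  36.] [863. 172.] [ 5.12581402 75.05014998]
scene beam 1105.0 (325, 222, 42, 55) ((616.2424926757812, 85.02278137207031), (60.997962951660156, 217.86477661132812), 89.87083435058594) [507.29376   54.323723] [725.1518  115.69201]
scene stop 198.0 (360, 228, 27, 48) ((616.158447265625, 165.0230255126953), (15.101073265075684, 200.62681579589844), 89.72771453857422) [515.8352  157.73311] [716.44696 172.97023]
ground z -3.0310474974055523
scene turq [ 334. -214.] [484. -63.] [26.57881759 30.34819772]
scene turq [ 764. -295.] [ 899. -146.] [27.40219803 30.72074511]
scene tape [761.  36.] [856. 177.] [10.56143515 51.97110277]
```

```bash
cat >> h.py <<'E'
def toolq(psi,sgn=1):
    """tool down, jaw axis perpendicular to heading psi"""
    x=np.array([0,0,-1.]);z=sgn*np.array([-np.sin(psi),np.cos(psi),0]);y=np.cross(z,x)
    q=R.from_matrix(np.c_[x,y,z]).as_quat();return [q[3],q[0],q[1],q[2]]
E
python3 - <<'E'
from h import *
from cell import *
f=dict(np.load("pics/scene0.npz"));P=cloud(f)
m=(np.hypot(P[...,0]-216,P[...,1]+505)<110)&(P[...,2]>150)&(P[...,2]<400)
v,u=np.nonzero(m);print(u.min(),u.max(),v.min(),v.max())
for z in range(200,330,10):
    k=m&(abs(P[...,2]-z)<5)
    if k.sum(): print(z,k.sum(),P[k][:,:2].min(0).round(),P[k][:,:2].max(0).round())
print(rot(current_tool_rot()).as_matrix().round(2))
for s in (1,-1):
  for ps in (99.4,85,89.7):
    for p in ([617,-250,120],[617,-215,5],[613,0,5]):
        print(s,ps,p,np.round(r.inverse_kinematics(p,toolq(np.radians(ps),s)),2).tolist())
E
```

```text
69 128 88 149
240 5 [ 200. -554.] [ 249. -462.]
250 36 [ 192. -555.] [ 248. -455.]
260 39 [ 192. -560.] [ 252. -453.]
270 43 [ 196. -559.] [ 251. -453.]
280 39 [ 189. -562.] [ 253. -447.]
290 101 [ 189. -577.] [ 259. -437.]
300 132 [ 184. -580.] [ 263. -435.]
310 161 [ 190. -578.] [ 257. -436.]
320 131 [ 190. -575.] [ 258. -438.]
[[-0.    0.92  0.39]
 [ 0.    0.39 -0.92]
 [-1.    0.   -0.  ]]
1 99.4 [617, -250, 120] [-0.51, 0.5, 0.11, 1.18, 0.0, -2.25]
1 99.4 [617, -215, 5] [-0.46, 0.57, -0.09, 0.92, 0.0, -2.2]
1 99.4 [613, 0, 5] [-0.14, 0.51, -0.2, 0.86, 0.0, -1.87]
1 85 [617, -250, 120] [-0.51, 0.5, 0.11, 1.18, 0.0, -1.99]
1 85 [617, -215, 5] [-0.46, 0.57, -0.09, 0.92, 0.0, -1.95]
1 85 [613, 0, 5] [-0.14, 0.51, -0.2, 0.86, 0.0, -1.62]
1 89.7 [617, -250, 120] [-0.51, 0.5, 0.11, 1.18, 0.0, -2.08]
1 89.7 [617, -215, 5] [-0.46, 0.57, -0.09, 0.92, 0.0, -2.03]
1 89.7 [613, 0, 5] [-0.14, 0.51, -0.2, 0.86, 0.0, -1.7]
-1 99.4 [617, -250, 120] [-0.51, 0.5, 0.11, 1.18, 0.0, 0.9]
-1 99.4 [617, -215, 5] [-0.46, 0.57, -0.09, 0.92, 0.0, 0.94]
-1 99.4 [613, 0, 5] [-0.14, 0.51, -0.2, 0.86, 0.0, 1.27]
-1 85 [617, -250, 120] [-0.51, 0.5, 0.11, 1.18, 0.0, 1.15]
-1 85 [617, -215, 5] [-0.46, 0.57, -0.09, 0.92, 0.0, 1.19]
-1 85 [613, 0, 5] [-0.14, 0.51, -0.2, 0.86, 0.0, 1.52]
-1 89.7 [617, -250, 120] [-0.51, 0.5, 0.11, 1.18, 0.0, 1.07]
-1 89.7 [617, -215, 5] [-0.46, 0.57, -0.09, 0.92, 0.0, 1.11]
-1 89.7 [613, 0, 5] [-0.14, 0.51, -0.2, 0.86, 0.0, 1.44]
```

```bash
python3 - <<'E'
from h import *
from cell import *
q=toolq(np.radians(99.4),-1)
r.reach([625,-232,120],q)
r.movel([625,-232,15],q,v=120)
print(current_time_s(),current_tool_pos(),current_force(),current_grip_width())
for n in ("scene","top"):
    f=grab_frame(n); np.savez(f"pics/{n}1.npz",**{k:f[k] for k in f})
    big=cv2.resize(f["pixels"][:,:,::-1],None,fx=3,fy=3,interpolation=cv2.INTER_CUBIC)
    cv2.imwrite(f"pics/{n}1c.png",big[330:930,780:1530] if n=="top" else big[500:1050,400:1150])
f=dict(np.load("pics/scene1.npz"));P=cloud(f);t=current_tool_pos()
m=(np.hypot(P[...,0]-t[0],P[...,1]-t[1])<75)&(P[...,1]<-205)
hsv=cv2.cvtColor(f["pixels"],cv2.COLOR_RGB2HSV);m&=hsv[...,2]<90
for z in range(0,100,6):
    k=m&(abs(P[...,2]-z)<3)
    if k.sum(): print(z,k.sum(),P[k][:,:2].min(0).round(),P[k][:,:2].max(0).round())
E
```

```text
2.9583 [ 625.420495   -232.28517709   15.79816016] [-0.55227938 -0.07017817  0.07119907] 1.0022764403465174
0 3 [ 558. -244.] [ 581. -211.]
30 1 [ 585. -242.] [ 585. -242.]
36 5 [ 588. -242.] [ 682. -219.]
42 6 [ 679. -229.] [ 685. -219.]
48 11 [ 681. -231.] [ 685. -218.]
54 13 [ 677. -228.] [ 686. -217.]
60 2 [ 681. -230.] [ 685. -219.]
72 1 [ 698. -229.] [ 698. -229.]
78 16 [ 675. -229.] [ 700. -213.]
84 25 [ 598. -251.] [ 700. -213.]
90 4 [ 667. -240.] [ 697. -212.]
96 13 [ 610. -249.] [ 700. -210.]
```

View pics/scene1c.png

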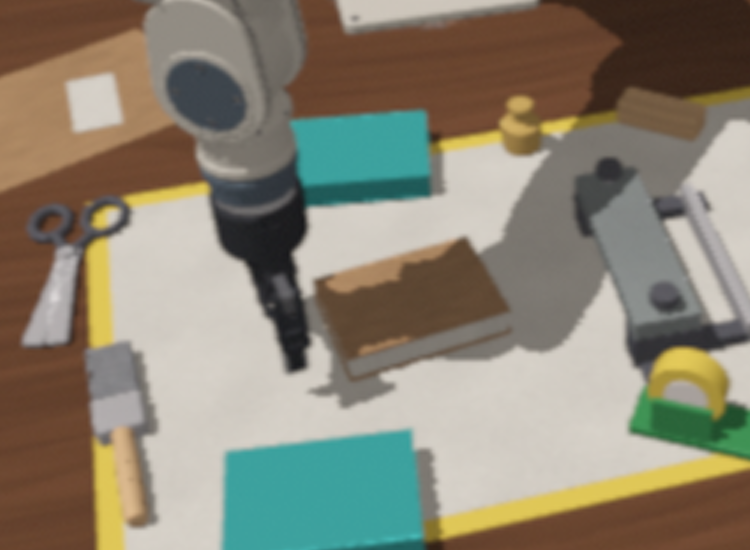

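View pics/top1c.png

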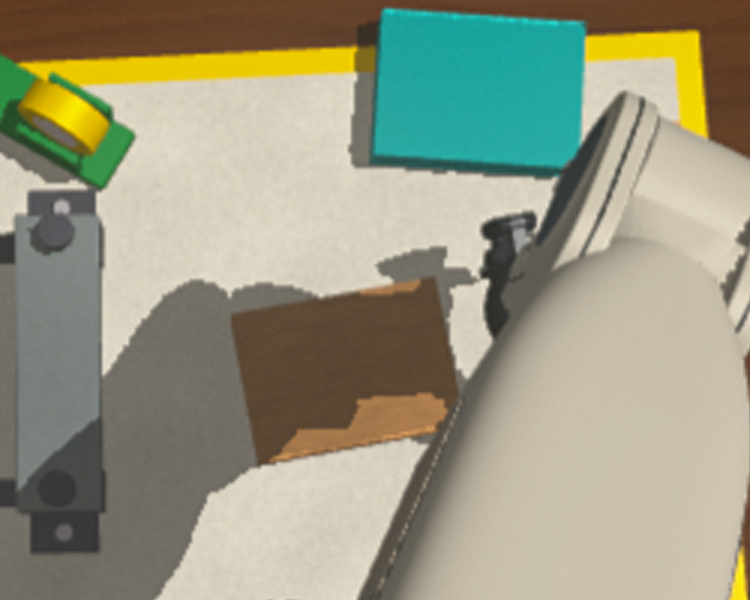

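The scene view shows the near fingertip at crop (295,370), about 25 mm short of the book's trailing face. It stands about 15 mm above the TCP height, so the open tips sit back as stated. I'll lower in small steps while watching the force, then creep to contact.

```bash
python3 - <<'E'
from h import *
from cell import *
t=current_tool_pos()
for z in (5,1,-2,-4):
    r.movel([625,-232,z],None,v=40); F=np.array(current_force()); print(z,current_tool_pos()[2].round(1),F.round(1))
    if abs(F[2])>5: r.movel([625,-232,z+4],None,v=40); break
z=current_tool_pos()[2]
h=np.radians(99.4);d=np.array([np.cos(h),np.sin(h),0]);p0=np.array([625,-232,-4.])
F0=np.array(current_force())
for s in (12,18,21,24,27,30,33,36,39,42):
    r.movel(p0+d*s,None,v=40);F=np.array(current_force())-F0
    print(s,F.round(2),np.array(current_tool_pos()).round(1),round(current_time_s(),2))
    if F[:2]@d[:2]<-0.8: break
f=grab_frame("scene"); np.savez("pics/scene2.npz",**f)
big=cv2.resize(f["pixels"][:,:,::-1],None,fx=3,fy=3,interpolation=cv2.INTER_CUBIC)
cv2.imwrite("pics/scene2c.png",big[500:1050,400:1150])
E
```

```text
5 4.6 [ 1.   0.6 -0.5]
1 0.7 [0.7 1.2 0.1]
-2 -2.2 [-0.3 -0.1  0.1]
-4 -4.1 [ 0.2 -0.4  1.1]
12 [-0.78 -0.09 -1.27] [ 623.1 -219.8   -3.9] 4.66
18 [-0.32 -0.12 -1.41] [ 622. -214.   -4.] 4.96
21 [ 0.12  1.17 -1.1 ] [ 621.5 -211.1   -4. ] 5.21
24 [ 0.13 -0.29 -1.01] [ 621.1 -208.2   -4. ] 5.46
27 [-0.3   1.76 -0.88] [ 620.5 -205.2   -4. ] 5.71
30 [-0.33  0.28  0.59] [ 620.1 -202.2   -4. ] 5.96
33 [-0.67  0.61 -0.42] [ 619.6 -199.2   -4. ] 6.21
36 [ 0.46  0.29 -2.05] [ 619.  -196.2   -4. ] 6.46
39 [-0.14  0.52 -0.45] [ 618.6 -193.2   -4. ] 6.71
42 [-0.71  0.91 -1.43] [ 618.1 -190.3   -4. ] 6.96
```

View pics/scene2c.png

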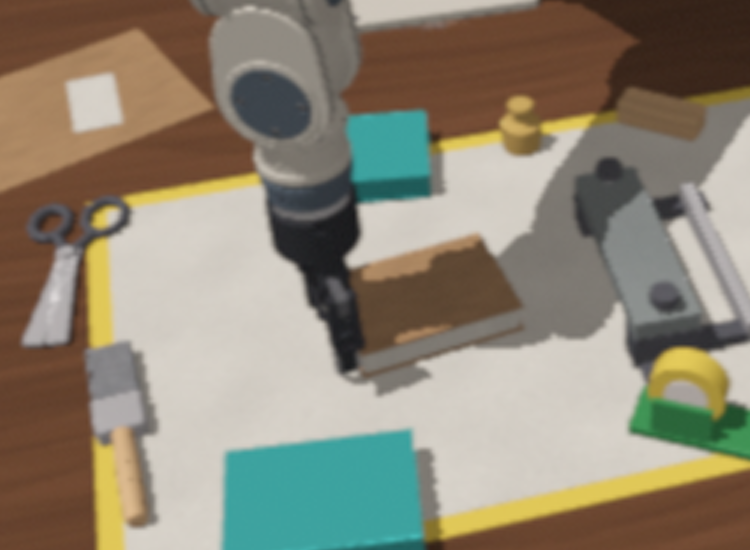

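The near fingertip touches the trailing face at crop (355,365), and the book has slid about 12 mm without tipping. Next I'll push along a gentle S-curve that squares the book to the clamp before the mouth, then look.

```bash
cat > push.py <<'E'
from h import *
from cell import *
PC=np.radians(89.74)
def tcp(c,phi,off=86.2):
    psi=PC+phi; return np.r_[np.array(c)-off*np.array([np.cos(psi),np.sin(psi)]),-4.],toolq(psi,-1)
def run(c,plan,v=60,step=8):
    """plan: list of (phi0,phi1,length)"""
    c=np.array(c,float);mx=0
    for a,b,L in plan:
        n=max(1,round(L/step))
        for i in range(n):
            ph=a+(b-a)*(i+.5)/n; pe=a+(b-a)*(i+1)/n
            c=c+L/n*np.array([np.cos(PC+ph),np.sin(PC+ph)])
            r.movel(*tcp(c,pe),v=v)
            F=np.array(current_force());mx=max(mx,np.linalg.norm(F))
            if np.linalg.norm(F)>15: print("force",F,c);return c,False
    print("c",c,"t",current_time_s(),"maxF",mx);return c,True
def snap(k,crop=(400,500,1150,1050)):
    for n in ("scene","top"):
        f=grab_frame(n);np.savez(f"pics/{n}{k}.npz",**f)
        big=cv2.resize(f["pixels"][:,:,::-1],None,fx=3,fy=3,interpolation=cv2.INTER_CUBIC)
        cv2.imwrite(f"pics/{n}{k}c.png",big[330:930,600:1350] if n=="top" else big[crop[1]:crop[3],crop[0]:crop[2]])
E
python3 - <<'E'
from push import *
run((604,-105.5),[(0.168,-0.10,72),(-0.1,-0.1,16)])
snap(3)
E
```

```text
c [603.55485697 -17.8311262 ] t 10.2 maxF 1.2430900380204317
```

View pics/scene3c.png

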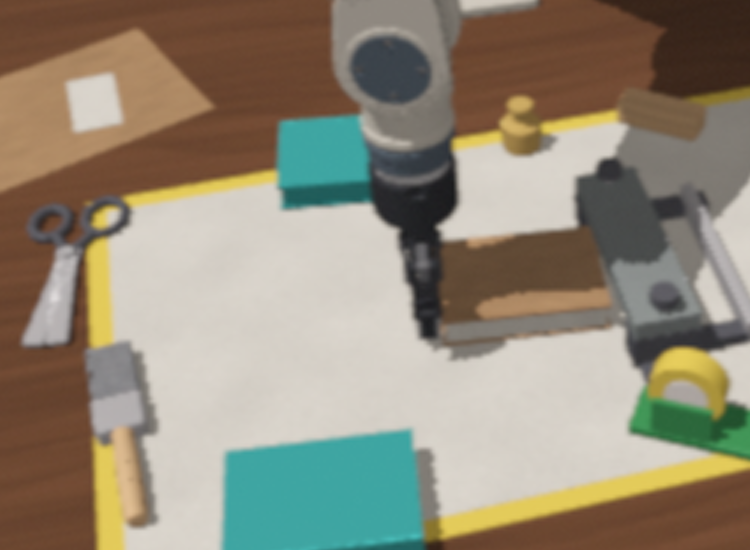

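View pics/top3c.png

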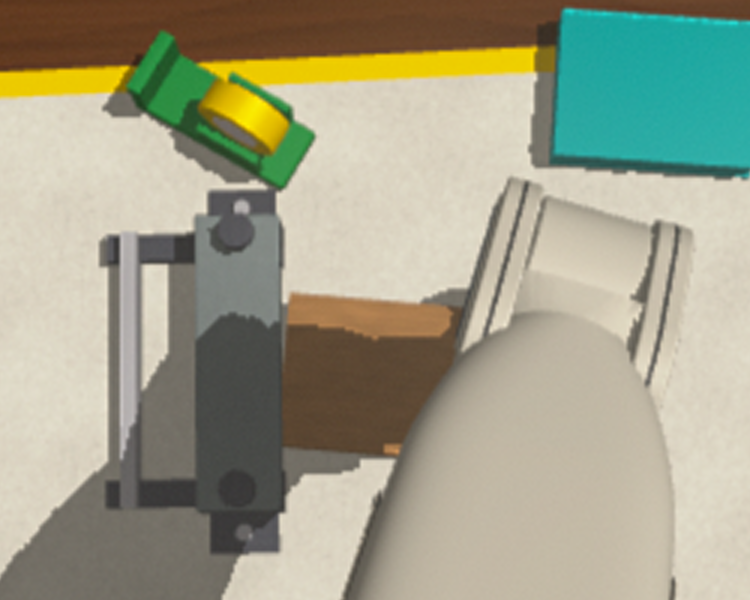

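The book is flat with both fingers flush on it. In the top crop its leading edge is at x≈287, y 295–445, entering centrally between the posts (beam y 214–512). I'll continue in, then creep until the force rises.

```bash
python3 - <<'E'
from push import *
c,ok=run((603.555,-17.831),[(-.1,-.1,30),(-.1,0,40),(0,0,16)])
if ok:
    d=np.array([np.cos(PC),np.sin(PC)])
    F0=np.array(current_force())
    for i in range(16):
        c=c+d*1.5
        r.movel(*tcp(c,0),v=30);F=np.array(current_force())-F0
        print(c.round(1),F.round(1),np.array(current_torque()).round(2),np.array(current_tool_pos()).round(1))
        if F[:2]@d<-8: break
snap(4)
print(current_time_s(),c.tolist())
E
```

```text
c [608.9375931   67.92961483] t 13.3833 maxF 1.4157028575582669
[608.9  69.4] [-0.3 -0.7 -0.3] [ 0.02 -0.02  0.01] [608.5 -16.7  -4. ]
[609.   70.9] [-0.5 -0.9 -0. ] [-0.11  0.01 -0.07] [608.6 -15.3  -4. ]
[609.   72.4] [-0.  -0.3 -0.1] [-0.13  0.01 -0.04] [608.6 -13.7  -4. ]
[609.   73.9] [-0.6 -0.8 -0.1] [-0.07 -0.03 -0.  ] [608.6 -12.1  -4. ]
[609.   75.4] [-0.2 -0.1  0.6] [-0.1  -0.02 -0.05] [608.6 -10.6  -4. ]
[609.   76.9] [-0.9 -0.4 -0.8] [-0.07  0.04 -0.02] [608.6  -9.1  -4. ]
[609.   78.4] [-1.1 -0.1 -0.2] [-0.05 -0.11 -0.02] [608.6  -7.6  -4. ]
[609.   79.9] [-0.8 -0.8 -0.5] [-0.06 -0.02 -0.02] [608.6  -6.1  -4. ]
[609.   81.4] [-1.  -0.3 -0.6] [-0.02 -0.02  0.  ] [608.6  -4.6  -4. ]
[609.   82.9] [-0.3  0.1  0.6] [-0.08  0.03  0.03] [608.6  -3.1  -4. ]
[609.   84.4] [-1.8 -0.1 -0.1] [-0.09 -0.02  0.02] [608.6  -1.6  -4. ]
[609.   85.9] [-1.1 -0.6 -0.9] [-0.06  0.02  0.05] [ 6.086e+02 -1.000e-01 -4.000e+00]
[609.   87.4] [ 0.4 -0.7 -0.5] [-0.07  0.02 -0.04] [608.6   1.4  -4. ]
[609.   88.9] [ 0.  -5.2 -0.7] [-0.9  -0.08  0.22] [608.8   2.3  -4. ]
[609.   90.4] [ -0.9 -13.8  -1. ] [-2.35 -0.01  0.52] [608.7   2.3  -3.9]
17.2333 [609.0396945140849, 90.42938316659445]
```

View pics/scene4c.png

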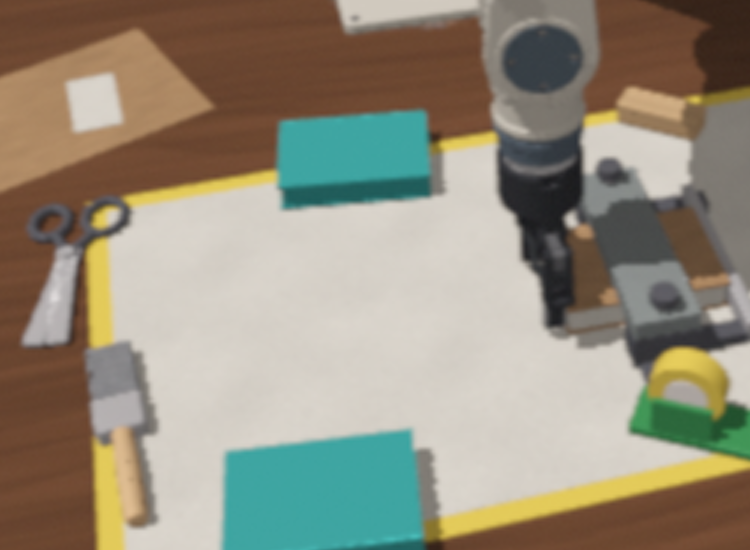

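View pics/top4c.png

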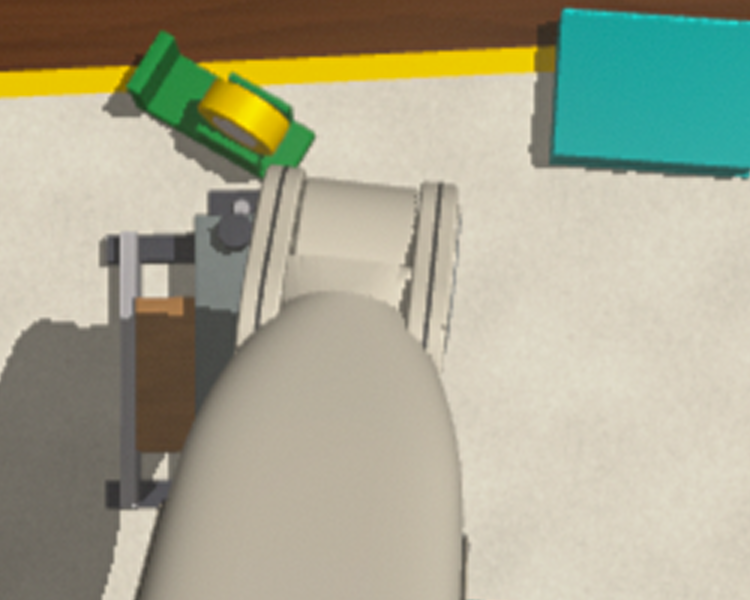

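The book has met the stop: the TCP stalled at y=2.3 while the force rose to 14 N. In the top crop the leading edge at x≈136, y 300–452 lies along the stop. The yaw moment (0.5 N·m at 14 N) says the -x finger carries nearly all of it, so I'll also bring the other finger to bear to seat it square.

```bash
python3 - <<'E'
from push import *
c=np.array([609.04,90.43])
for ph in (0.006,0.012,0.018,0.024,0.030):
    psi=PC+ph
    # rotate about TCP
    p=np.r_[c-86.2*np.array([np.cos(PC),np.sin(PC)]),-4.]
    r.movel(p,toolq(psi,-1),v=20)
    r.dwell(0.15)
    F=np.array(current_force());T=np.array(current_torque())
    print(ph,F.round(1),T.round(2),np.array(current_tool_pos()).round(2))
    if T[2]<-0.2 or np.linalg.norm(F)>28: break
snap(5)
f=dict(np.load("pics/top5.npz"));big=cv2.resize(f["pixels"][:,:,::-1],None,fx=8,fy=8,interpolation=cv2.INTER_CUBIC)
cv2.imwrite("pics/top5z.png",big[1440:2040+240,1840:2400][:600])
cv2.imwrite("pics/top5z.png",cv2.resize(f["pixels"][178:283,228:308,::-1],None,fx=5.7,fy=5.7,interpolation=cv2.INTER_NEAREST))
print(current_time_s())
E
```

```text
0.006 [  0.2 -11.3  -1.9] [-2.28 -0.08 -0.56] [608.9    2.25  -3.91]
17.7333
```

View pics/top5z.png

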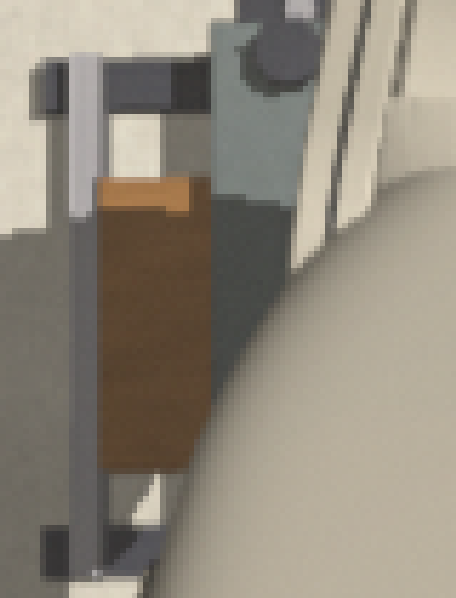

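A 0.006 rad turn shifted the load to the other finger without the TCP advancing, so both sides are home. The zoomed picture shows no gap between the book and the stop (x≈100, y 178–470). I'll draw straight back, lift clear and check.

```bash
python3 - <<'E'
from push import *
t=np.array(current_tool_pos())
r.movel([t[0],t[1]-50,-4],None,v=60)
r.movel([t[0],t[1]-60,150],None,v=120)
r.movel([t[0]-100,t[1]-310,230],None,v=200)
snap(6,(800,500,1350,1050))
print(current_time_s(),current_force())
for n,roi in (("top",(230,190,330,290)),("scene",(300,220,400,320))):
    f=dict(np.load(f"pics/{n}6.npz"));f0=dict(np.load(f"pics/{n}0.npz"))
    P=cloud(f);hsv=cv2.cvtColor(f["pixels"],cv2.COLOR_RGB2HSV)
    m=((hsv[...,0]<22)&(hsv[...,1]>70)&(P[...,2]>18)&(P[...,2]<42)).astype(np.uint8)
    k=np.zeros_like(m);k[roi[1]:roi[3],roi[0]:roi[2]]=1;m*=k
    w=cast(f,np.argwhere(m)[:,::-1],30)[:,:2];z=P[...,2][m>0]
    print(n,m.sum(),"y",w[:,1].min(),w[:,1].max(),"x",w[:,0].min(),w[:,0].max(),"z",np.percentile(z,[5,50,95]))
    # per-side y of the trailing and leading ends
    for lo in range(-50,50,20):
        xc=(w[:,0].min()+w[:,0].max())/2
        s=w[(w[:,0]>xc+lo)&(w[:,0]<xc+lo+20)]
        print("  ",lo,s[:,1].min().round(1),s[:,1].max().round(1))
    d=cv2.absdiff(f["pixels"],f0["pixels"]).max(2)
    cv2.imwrite(f"pics/{n}6.png",f["pixels"][:,:,::-1]);cv2.imwrite(f"pics/{n}6d.png",d)
E
```

```text
21.8417 [0.09815769 0.08069861 0.33742815]
top 2088 y 13.534359429390195 163.29478613795027 x 549.7996999204211 660.4986334854443 z [26.98550674 30.63483182 34.21742031]
   -50 15.3 163.3
   -30 14.9 163.2
   -10 14.6 163.1
   10 14.3 163.1
   30 13.9 163.0
scene 827 y 10.30900701701637 160.3006533828657 x 554.1819939259982 727.8102792139795 z [25.09485207 28.04825657 31.22314606]
   -50 12.3 160.2
   -30 11.2 160.3
   -10 11.9 160.3
   10 11.5 160.3Traceback (most recent call last):
  File "<stdin>", line 19, in <module>
    return umr_minimum(a, axis, None, out, keepdims, initial, where)
ValueError: zero-size array to reduction operation minimum which has no identity
```

View pics/top6c.png

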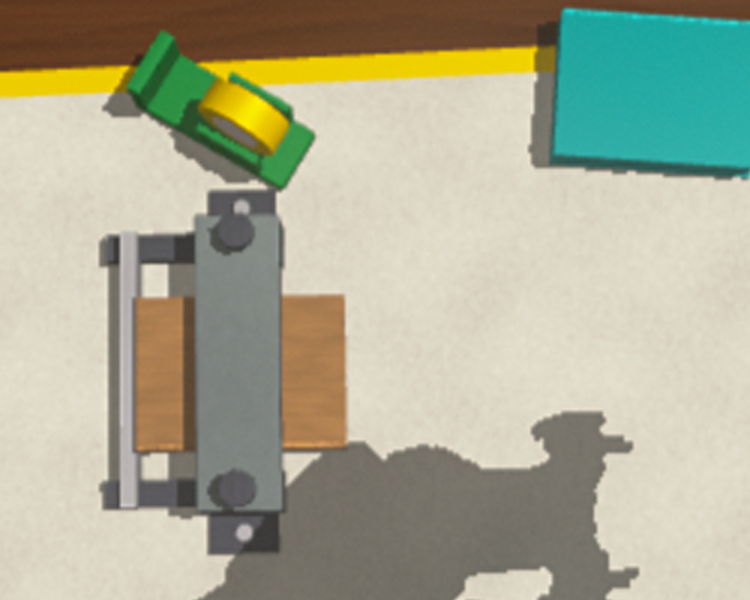

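View pics/top6d.png

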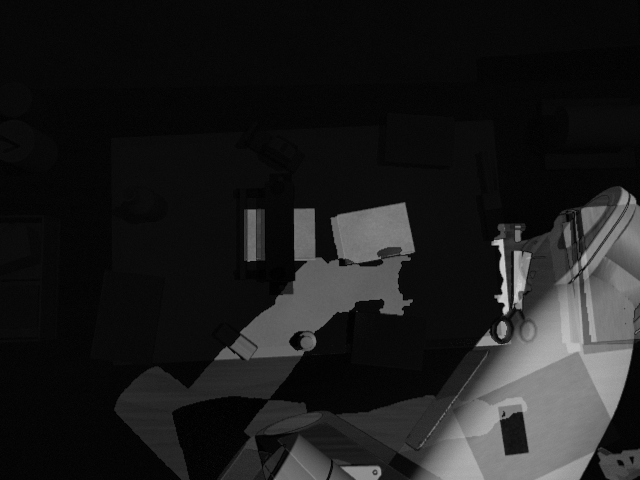

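The top view shows the book under the beam, its leading edge on the stop (crop x≈135, y 298–450) and its trailing edge at x≈345. My script crashed in the scene section because its mask bins were empty. The trailing edge hints at about 1° of yaw, so I'll fit edges at sub-pixel level and check the scene view.

```bash
python3 - <<'E'
from h import *
f=dict(np.load("pics/top6.npz"));g=cv2.cvtColor(f["pixels"],cv2.COLOR_RGB2GRAY).astype(float)
S=f["pixels"][...,0].astype(float)-f["pixels"][...,2]   # brown-ness R-B
def edge(I,u0,u1,v0,v1,z):
    pts=[]
    for v in range(v0,v1):
        gr=abs(np.diff(I[v,u0:u1+1]));gr[gr<gr.max()*.3]=0
        pts.append((u0+.5+(gr*np.arange(len(gr))).sum()/gr.sum(),v))
    w=cast(f,pts,z)[:,:2];p=np.polyfit(w[:,0],w[:,1],1);res=np.std(np.polyval(p,w[:,0])-w[:,1])
    print("slope deg",np.degrees(p[0]).round(2),"y@610",np.polyval(p,610).round(2),"res",res.round(2))
print("trail");edge(S,309,320,212,256,30)
print("lead");edge(S,240,249,212,256,30)
print("beam front");edge(g,290,298,190,205,55);
print("stop face (free upper part)");edge(g,242,249,193,206,26)
print("stop back");edge(g,236,243,192,275,26)
b=np.array([[f["pixels"][v,u] for u in range(240,250)] for v in (215,235,253)]);print(b[...,0])
f=dict(np.load("pics/scene6.npz"));f0=dict(np.load("pics/scene0.npz"))
cv2.imwrite("pics/scene6.png",f["pixels"][:,:,::-1])
E
```

```text
trail
slope deg -0.12 y@610 13.1 res 0.27
lead
slope deg -0.21 y@610 163.47 res 0.03
beam front
slope deg -1.39 y@610 57.98 res 0.11
stop face (free upper part)
slope deg 6.14 y@610 153.92 res 0.52
stop back
slope deg -0.3 y@610 176.77 res 0.73
[[191 179 181 179 116 142 167 172 171 170]
 [198 184 183 181 120 148 172 173 173 172]
 [179 182 184 183 119 144 168 171 170 170]]
```

View pics/scene6c.png

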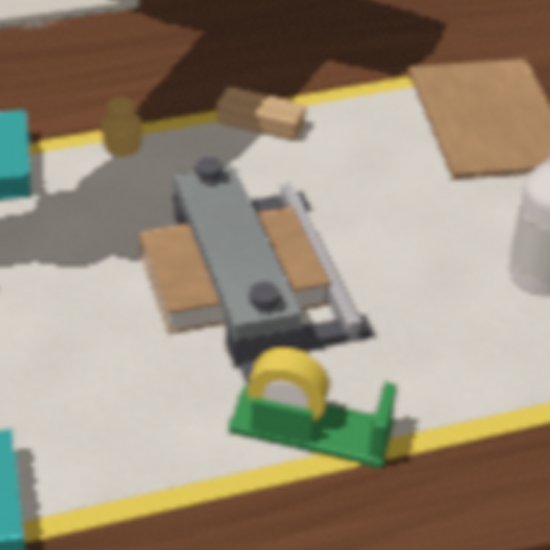

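```bash
ls pics/scene6.png
```

```text
pics/scene6.png
```

The book's ends fit at -0.12° and -0.21°, against about -0.26° for the clamp. The pixel profile at the stop is the same at three rows, so the book is square and flush. The scene view shows it flat, with the tape, weight and block where they were. The large slopes on the beam-front and upper stop-face fits come from badly placed fit windows. Handing in.

```bash
python3 - <<'E'
from cell import *
print(current_time_s(),current_tool_pos()); r.job_done()
E
```

```text
21.8417 [ 509.19765487 -306.87674789  229.79910398]
the job is handed in; nothing more can be done
```

The thick book is pushed in under the clamp beam, flat on the bench, with its leading end square and flush against the back stop. I pushed with the two open fingertips on its trailing face along a gentle S-curve, then drew the hand straight back and up. I handed in at 21.8 s of the 61 s allowed.

**Seating:**
- The book stalled at the stop while the push force rose to about 14 N.
- A 0.006 rad turn shifted the load to the other fingertip without the book advancing, so both sides are home.

**Squareness:** the book's ends fit at -0.12° and -0.21°, against about -0.26° for the clamp. There is no visible gap at the stop.

**Position:** the leading end is at y = 163.5 mm and the stop face at about 163.3 mm in the same view. The book sits about 5 mm to one side of the clamp's centreline, well inside the posts.

**Everything else:** comparing the first and last top pictures, I saw only the book, arm and shadows change. The arm partly hid the bench around the shears, so I could not check those fully.

**Checks that failed or disagreed:**
- The two cameras differ by 3–6 mm in absolute position, so I relied on relative positions and force.
- Two edge fits, on the beam front and the upper stop face, gave large slopes because their windows were badly placed. I discarded them.
- One scene-view edge check crashed on an empty bin and I did not repeat it numerically.

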